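# Ease a bayonet annunciator housing off its clinging lamp carrier

### The job

Take the nickel-plated annunciator housing off the lamp carrier inside it: turn it anticlockwise (seen from above) until you feel its bayonet stop, without forcing it, then ease it up with small to-and-fro twists short of that stop, because its earthing springs cling hard enough to bring the loose carrier up too. The carrier must stay down in the pocket of its cradle throughout. Set the housing down gently on the round cork pad, upright with its open end down, and leave the other things on the bench as they are.

Things in the scene. Friction and masses are not known exactly. Their poses are not given: they have to be found in the camera images.
- housing_mid (a point): Centre (half-way up) of the nickel-plated annunciator housing: loose, 100 mm high, 0.24 kg, closed on top, open below, z axis up. Upper part: rectangular lens box, 72 mm along its x, 50 mm along its y, 41 mm high. Lower part: round skirt 66 mm outside, 60 mm inside diameter, 59 mm high. The skirt covers the lamp carrier's collar and rests on the carrier's foot.
- lens_box (a point): Good place to grip the housing: on its axis, 33 mm above its centre, 17 mm below its top, 24 mm above the shoulder where the lens box stands on the wider skirt. The box's two flat 72 mm long sides lie 25 mm to either side of this point along the housing's y axis; x axis along them, z up.
- housing_rim (a point): Centre of the housing's lower rim. Inside it two lips hook under two lugs of the collar; pulled up locked, it lifts the carrier after 2 mm. Anticlockwise from above it meets a hard stop 0.6 to 1.4 rad from the start (hidden, differs per unit); in the last 0.49 rad short of the stop the lugs pass. Springs alone resist with up to 0.25 N m, the stop with far more; 0.15 rad beyond it is forcing.
- carrier_foot (a point): Centre of the lamp carrier's foot, a black square 72 x 72 x 16 mm, z up, x and y along its sides. On it stands a round collar, 47 mm in diameter and 36 mm high, lamps to 48 mm above the foot; hidden in the housing at first. The carrier (0.35 kg in all, varies) is loose in the cradle's square pocket, which keeps it from turning.
- spring_level (a point): Carrier's axis, 26 mm above the foot's top, where two brass springs press on the housing's bore, 5 N each. On a straight pull they drag with 5 to 7 N, more than the carrier weighs, and raise it; while the housing is twisted to and fro (at the bore at least 4 times as far sideways as it rises) the carrier stays. They let go at 31 mm of rise; the housing is wholly clear at 52 mm.
- cradle: Fixed cast aluminium service cradle, 120 x 120 mm, 22 mm high over the bench; origin at the centre of its underside, z up. Square pocket 75 x 75 mm, 12 mm deep, floor 10 mm above the bench. Carrier fully down: centre of its foot 18 mm above this origin.
- cork_pad: Fixed round cork pad, 180 mm in diameter, 6 mm thick, lying on the bench; origin at the centre of its underside.
- rocker_a_mid (a point): Centre of an olive drab rocker switch cap, 64 x 40 x 20 mm, loose; not to be disturbed.
- rocker_b_mid (a point): Centre of a second, like olive drab rocker switch cap, loose; not to be disturbed.
- fuse_block_mid (a point): Centre of the white ceramic fuse block, 60 x 120 x 36 mm, loose; not to be disturbed.
- screw_tool_mid (a point): Near the middle of the knurled brass panel screw tool, 144 mm long, 25 mm thick, loose, lying along its x axis; not to be disturbed.
- lens_frame_mid (a point): Centre of a black lens frame, 90 x 70 x 14 mm, loose; not to be disturbed.
- crank_grip (a point): Middle of the wooden grip of the cast iron hand crank (68 mm crank radius, axle 118 mm above the bench) on the fixed cam test stand at the back; not to be turned.

How it is judged:
On the way:
1. the housing is lifted clear above the lamp carrier, which is still down in its pocket (z of housing_mid in the frame of cradle above 0.128 m and z of carrier_foot in the frame of cradle below 0.021 m), for 0.1 s.
At the end, for the whole second after the job is handed in: The housing stands upright (within 0.08 rad) and still, open end down, wholly on the cork pad (its axis within 58 mm of the pad's centre); the lamp carrier sits level (within 0.06 rad) and down in the cradle's pocket (within 3 mm of fully home) (horizontal distance between housing_mid and cork_pad below 0.058 m and z of housing_mid in the frame of cork_pad between 0.052 and 0.06 m and angle between housing_mid's own z axis and vertical below 0.08 rad and linear speed of housing below 0.02 m/s and z of carrier_foot in the frame of cradle below 0.021 m and horizontal distance between carrier_foot and cradle below 0.006 m and angle between carrier_foot's own z axis and vertical below 0.06 rad); the robot touches nothing.
It fails at once if the lamp carrier is drawn more than 7 mm up out of its seat (z of carrier_foot in the frame of cradle above 0.025 m).
It fails at once if the housing is forced against the carrier's lugs (contact forces over 250 N in all) (contact force between housing and carrier above 250 N).
It fails at once if the housing is rammed onto the pad (over 150 N) (contact force between housing and cork_pad above 150 N).
It fails at once if the housing is dropped (let go and falling faster than 0.45 m/s, about 10 mm) (contact force between the fingers and housing below 0.3 N and linear speed of housing above 0.45 m/s).
It fails at once if a rocker cap, the fuse block, the screw tool or the lens frame is shifted by more than 20 mm, or the crank grip by more than 20 mm (distance of any of rocker_a_mid, rocker_b_mid, fuse_block_mid, screw_tool_mid, lens_frame_mid, crank_grip from where it was at the start of the episode above 0.02 m).
It also fails if it takes over 72 s, if anything falls off the work surface, if the arm or the gripper's body presses on something with over 40 N, if the wrist force passes 120 N, or if a joint passes its speed limit or range.

### The arm

A 6-joint arm with a two-finger parallel gripper is mounted at the origin on the work surface. World frame = base frame: x ahead of the robot, y to its left, z up, the work surface at z = 0. Lengths are in m, angles in rad, forces in N, time in s.
With the tool pointing down it reaches from about 0.35 to 0.85 m from the base axis. Payload 8.1 kg.
Tool frame: the origin (TCP) lies at the very end of the fingers, on their centre line; the grasp point (between the pads) lies behind it (manip.grip_point_offset is the z of the grasp point in the tool frame, in m); z points along the fingers, x is the direction in which the jaws open and shut, and the axes are right-handed (so a half turn about z gives the same grasp; the last joint's range is limited). The gripper opens to 85 mm and grips with 20 to 120 N. Pads are 22 mm wide; open, the fingers measure 114 mm over their backs; the gripper's body (76 mm by 85 mm) begins 54 mm behind the grasp point. The pads swing forward as they close: fully open they stand 13 mm farther back than shut.
Start: joints at [1.079, 0.13, 1.488, -0, 1.523, -0.085], TCP at [0.237, 0.551, 0.231] pointing down, gripper open.
Joint ranges: [-2.96, 2.96], [-0.89, 2.26], [0.02, 2.5], [-1.34, 4.48], [0, 2.73], [-2.66, 2.66]. Speed limits (rad/s): [2.39, 2.39, 2.79, 3.14, 3.14, 3.14].

### API

Orientations are given as a unit quaternion [w, x, y, z].
In Python, from cell import manip, eoat, imaging, job, get_time_s, get_joints, get_qd, get_tau, get_tool_pos, get_ee_rot, get_force, get_torque, get_gripper_width gives the robot as it stands. Calls block until the motion is done:
- manip.reach(position, orientation): joint-space move of the TCP to a pose.
- manip.move_straight(position, frame=None, velocity=0.15): straight line of the TCP; frame=None keeps the orientation; velocity is the mean speed in m/s.
- manip.move_joints(angles): joint-space move.
- eoat.ungrasp() and eoat.grab(effort=None): open the fingers fully, or close them until they stop; effort is the grip in N (None keeps the last).
- manip.wait(seconds).
- manip.solve_ik(position, orientation): joint angles nearest the present ones, or None.
- imaging.get_image(name): name is "scene" or "side" or "wrist"; returns the picture (400x640x3 uint8, blue, green, red); there is no depth.
- imaging.get_calibration(name): a dict with "fov_y" (degrees; the focal length in pixels is half the picture's height over the tangent of half this angle, whatever the lens; pixels are square), "cx", "cy" (the principal point, pixels), "distortion" ([k1, k2, p1, p2, k3] as OpenCV has them; the pictures are not rectified), "xyz" and "rotation" of the camera in the world; the wrist camera has in their place "tool_from_camera" (4x4, takes a point from camera to tool coordinates, whose origin is the TCP and whose axes are the tool frame's). Camera axes: x right, y down, z forward; pixel columns grow to the right and rows downward; lengths in m; the calibration is good to about 2 mm. A picture is of the moment at which its call begins: read the wrist's pose just before it. get_calibration takes no time and is no camera call.
A pose or a line that the arm cannot do raises manip.Unreachable and nothing moves.
- job.hand_in(): hands the job in, once; it reports no verdict.
Readings, each from a call of its own:
- get_time_s(): time.
- get_joints(): joint angles.
- get_qd(): joint speeds.
- get_tau(): joint torques, N m.
- get_tool_pos(): TCP position.
- get_ee_rot(): TCP orientation.
- get_force(): force on the tool from outside, world axes, zero at the start.
- get_torque(): the same for the moment, N m.
- get_gripper_width(): opening from 0.0 (shut) to 1.0 (fully open).
Only numpy, scipy, OpenCV 4.12 (cv2) and the standard library are available. Lean on these libraries where they do the work, as an engineer would, in place of code of your own. Each camera call takes 0.05 s, during which the arm holds its last target.

## Working session

There is one attempt and no reset: what is moved stays moved. The work goes in short steps, each a Python script; the robot and the scene stay as the last script left them, time stands still between calls to the robot, and variables do not carry over. Pictures are saved under pics/ and viewed, and the job is handed in when it is done.

```bash
ls; mkdir -p pics
python3 - <<'E'
from cell import *
import cv2
for n in ("scene","side","wrist"):
    cv2.imwrite(f"pics/{n}0.png",imaging.get_image(n)); print(n,imaging.get_calibration(n))
print(get_time_s(),get_tool_pos(),get_ee_rot(),manip.grip_point_offset,get_force(),get_torque())
E
```

```text
pics
scene {'fov_y': 45.84836347466998, 'cx': 323.1998107705481, 'cy': 201.24475430072172, 'distortion': array([-0.13294278,  0.        ,  0.        ,  0.        ,  0.        ]), 'xyz': array([1.22626074, 0.53344586, 0.94009048]), 'rotation': array([-0.14856781,  0.36418524,  0.84648025, -0.35884245])}
side {'fov_y': 52.88025916501971, 'cx': 316.8974583054639, 'cy': 196.45937086456695, 'distortion': array([0.01762464, 0.        , 0.        , 0.        , 0.        ]), 'xyz': array([0.43523752, 0.56257235, 0.71851804]), 'rotation': array([ 0.04409974, -0.12872702,  0.91447131, -0.38108634])}
wrist {'fov_y': 71.13605494717338, 'cx': 317.2651644611869, 'cy': 195.61387082840147, 'distortion': array([0.01701586, 0.        , 0.        , 0.        , 0.        ]), 'tool_from_camera': array([[ 9.99999331e-01,  2.20354523e-04, -1.13547370e-03,
        -2.53723907e-04],
       [ 1.30013689e-04,  9.54049723e-01,  2.99648308e-01,
        -7.59326354e-02],
       [ 1.14932723e-03, -2.99648256e-01,  9.54049056e-01,
        -1.42606562e-01],
       [ 0.00000000e+00,  0.00000000e+00,  0.00000000e+00,
         1.00000000e+00]])}
0.15 [0.2371833  0.55066952 0.23045899] [ 3.44102928e-04  8.35355452e-01  5.49709680e-01 -6.46192309e-04] -0.0187 [-0.6201239   0.0336316   0.54764096] [ 0.00687573 -0.05060912 -0.01527052]
```

View pics/scene0.png

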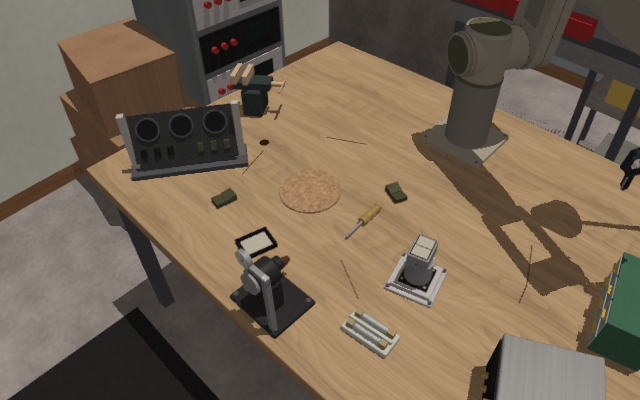

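View pics/side0.png

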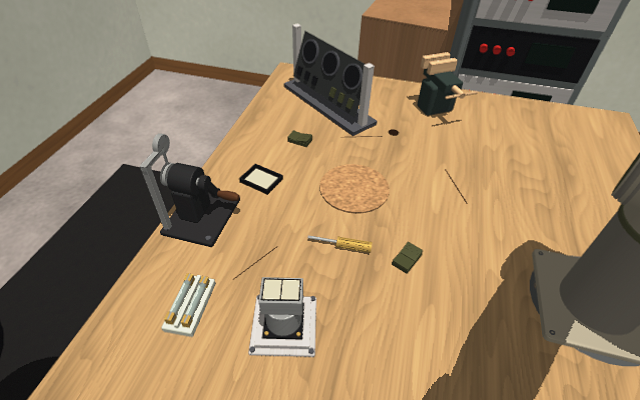

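View pics/wrist0.png

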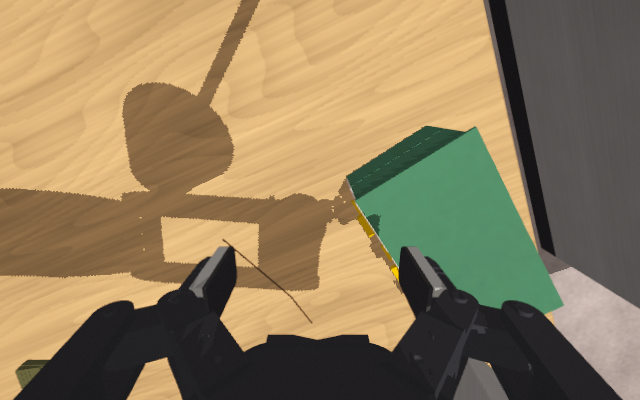

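The scene view shows the housing at about (424,250), its cradle at (416,280) and the cork pad at (310,190). In the side view they are at (282,290), (284,325) and (355,188). The robot starts away from them. Next I'll get rough positions by ray casting.

```bash
cat > h.py <<'E'
from cell import *
import cv2, numpy as np
from scipy.spatial.transform import Rotation as R
def rot(q): return R.from_quat([q[1],q[2],q[3],q[0]]).as_matrix()
def cam(n, tp=None, tq=None):
    c=imaging.get_calibration(n); f=200/np.tan(np.radians(c['fov_y'])/2)
    K=np.array([[f,0,c['cx']],[0,f,c['cy']],[0,0,1]])
    if n=='wrist':
        T=c['tool_from_camera']; Rt=rot(tq); return K,c['distortion'],Rt@T[:3,:3],Rt@T[:3,3]+tp
    return K,c['distortion'],rot(c['rotation']),np.array(c['xyz'])
def toplane(C,uv,z):
    K,d,Rc,t=C
    p=cv2.undistortPoints(np.array(uv,float).reshape(-1,1,2),K,d).reshape(-1,2)
    r=np.c_[p,np.ones(len(p))]@Rc.T
    return t+r*((z-t[2])/r[:,2])[:,None]
def proj(C,P):
    K,d,Rc,t=C; Pc=(np.array(P,float).reshape(-1,3)-t)@Rc
    return cv2.projectPoints(Pc,np.zeros(3),np.zeros(3),K,d)[0].reshape(-1,2)
def down(yaw): # tool z down, tool x at yaw
    x=np.array([np.cos(yaw),np.sin(yaw),0]);z=np.array([0,0,-1.]);y=np.cross(z,x)
    q=R.from_matrix(np.c_[x,y,z]).as_quat(); return np.array([q[3],q[0],q[1],q[2]])
E
python3 - <<'E'
from h import *
S=cam('scene');D=cam('side')
print('base',proj(S,[0,0,0]),proj(D,[0,0,0]))
print('pad',toplane(S,[[310,190]],.006),toplane(D,[[355,188]],.006))
# pad by mask
for n,C,c0 in(('scene',S,(310,190)),('side',D,(355,188))):
    im=cv2.imread(f'pics/{n}0.png'); lab=cv2.cvtColor(im,cv2.COLOR_BGR2LAB).astype(int)
    print(n,lab[c0[1]-5:c0[1]+5,c0[0]-5:c0[0]+5].reshape(-1,3).mean(0),lab[c0[1]+40:c0[1]+45,c0[0]-5:c0[0]+5].reshape(-1,3).mean(0))
    
print('housing top',toplane(S,[[424,247]],.112+.006),toplane(D,[[282,289]],.126))
print('cradle',toplane(S,[[445,266],[389,276],[387,281],[436,300]],.022),toplane(D,[[259,292],[315,296],[315,347],[251,347]],.022))
for n,b in(('scene',(370,210,470,320)),('side',(230,260,340,370))):
    im=cv2.imread(f'pics/{n}0.png')[b[1]:b[3],b[0]:b[2]]
    cv2.imwrite(f'pics/{n}_c.png',cv2.resize(im,None,fx=5,fy=5))
E
```

```text
base [[464.44667699 139.07280749]] [[594.86743825 304.20669543]]
pad [[ 0.53259174 -0.19464181  0.006     ]] [[ 0.53015421 -0.18741013  0.006     ]]
scene [144.03 136.95 151.94] [156.22 134.   151.8 ]
side [173.6  141.91 163.35] [181.38 137.84 162.98]
housing top [[0.57358084 0.21591587 0.118     ]] [[0.58224426 0.2173773  0.126     ]]
cradle [[0.5122524  0.25258539 0.022     ]
 [0.62986318 0.16984914 0.022     ]
 [0.64473678 0.17551657 0.022     ]
 [0.61013224 0.29283151 0.022     ]] [[0.64933238 0.17584888 0.022     ]
 [0.54072766 0.15366108 0.022     ]
 [0.512729   0.25258086 0.022     ]
 [0.6219302  0.28390157 0.022     ]]
```

```bash
python3 -c "
import cv2
a=cv2.imread('pics/scene_c.png');b=cv2.imread('pics/side_c.png')
import numpy as np
c=np.zeros((550,1060,3),'uint8');c[:550,:500]=a;c[:,510:]=b[:550]
cv2.imwrite('pics/c.png',cv2.resize(c,(790,410)))"
```

```text
(no output)
```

View pics/c.png

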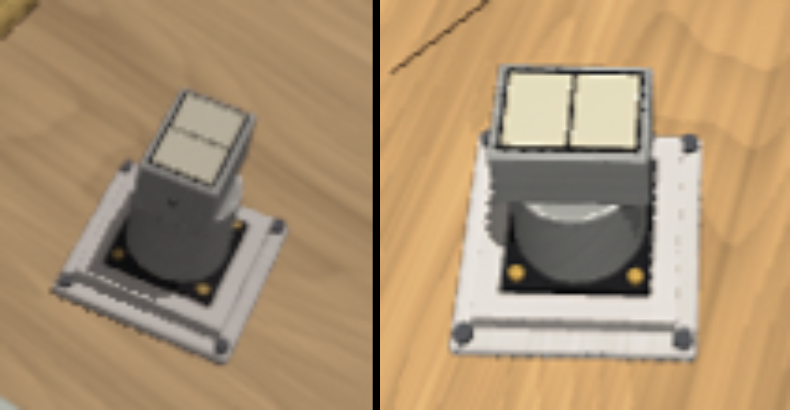

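Both static views agree: the housing axis is near (0.58, 0.215) and the pad near (0.531, -0.19). Before gripping, I'll look down with the wrist camera over the housing.

Run:
```python
from h import *
S=cam('scene')
# yaw guess from scene crop: scale 790/1060*5
s=790/1060*5
pts=[[370+185/s,210+90/s],[370+255/s,210+117/s],[370+213/s,210+188/s],[370+142/s,210+163/s]]
p=toplane(S,pts,.126);print(p,p.mean(0)); e=(p[2]-p[1]+p[3]-p[0])/2; print(np.arctan2(e[1],e[0]),np.linalg.norm(e))
yaw=np.arctan2(e[1],e[0]) # housing x axis
for k in(np.pi/2,-np.pi/2):
    y=yaw+k
    print(k,manip.solve_ik([.58,.215,.25],down(y)),manip.solve_ik([.58,.215,.25],down(y+1)))
```

```text
[[0.5548717  0.18906135 0.126     ]
 [0.5436318  0.23369515 0.126     ]
 [0.60698174 0.24660716 0.126     ]
 [0.62022453 0.20429632 0.126     ]] [0.58142744 0.218415   0.126     ]
0.2153076585626041 0.06587233098502003
1.5707963267948966 [ 2.72119616e-01  1.73330043e-01  1.40699330e+00 -4.44089210e-16
  1.56126931e+00 -1.51398437e+00] [ 2.72119616e-01  1.73330043e-01  1.40699330e+00 -4.44089210e-16
  1.56126931e+00 -2.51398437e+00]
-1.5707963267948966 [ 2.72119616e-01  1.73330043e-01  1.40699330e+00 -4.44089210e-16
  1.56126931e+00  1.62760828e+00] [ 2.72119616e-01  1.73330043e-01  1.40699330e+00 -4.44089210e-16
  1.56126931e+00  6.27608285e-01]
```

Run:
```python
from h import *
yt=0.215-np.pi/2
manip.reach([.581-.039,.217-.008,.27],down(yt))
tp,tq=get_tool_pos(),get_ee_rot(); im=imaging.get_image('wrist')
np.savez('w1.npz',tp=tp,tq=tq); cv2.imwrite('pics/w1.png',im); print(get_time_s(),get_joints(),tp)
C=cam('wrist',tp,tq)
print(proj(C,[.581,.217,.126]))
```

```text
1.8833 [2.81170226e-01 6.57385729e-02 1.48724969e+00 2.31629789e-04
 1.58884523e+00 1.63485628e+00] [0.54169176 0.20960677 0.26987412]
[[317.68065093 145.63132443]]
```

View pics/w1.png

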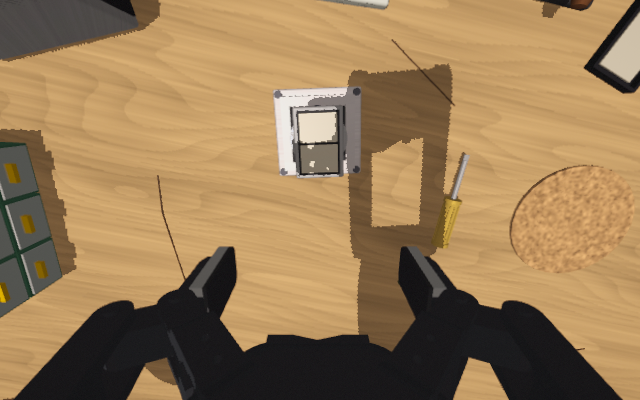

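The wrist view shows the lens box's top at about (293–344, 107–177), centred near (319,142). That is where I predicted it. The pad is at (572,218). I'll refine the corners on a zoomed crop.

Run:
```python
import cv2
im=cv2.imread('pics/w1.png')[80:190,265:375]
cv2.imwrite('pics/w1c.png',cv2.resize(im,None,fx=5.4,fy=5.4,interpolation=cv2.INTER_NEAREST))
```

```text
(no output)
```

View pics/w1c.png

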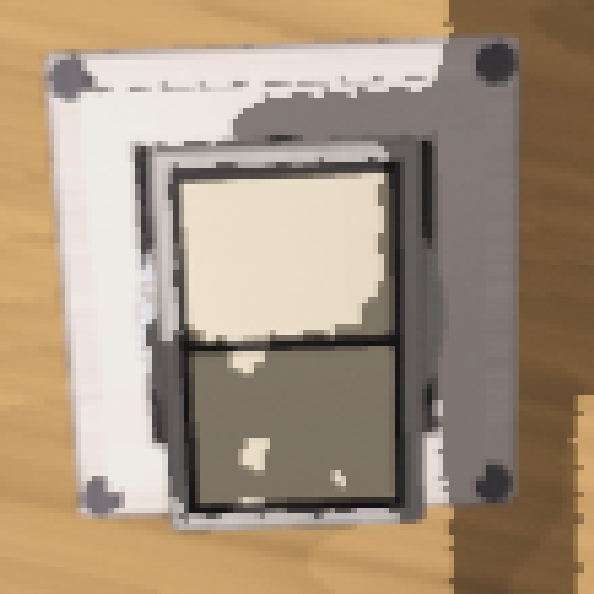

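Run:
```python
from h import *
d=np.load('w1.npz');C=cam('wrist',d['tp'],d['tq'])
o=lambda a:np.array(a,float)/5.4-.5+[265,80]
for q in ([[172,165],[398,160],[408,505],[188,515]],[[152,148],[420,140],[425,520],[178,528]]):
    p=toplane(C,o(q),.126); print(p.mean(0))
    for a,b in((0,3),(1,2)): e=p[a]-p[b];print(' long',np.arctan2(e[1],e[0]),np.linalg.norm(e))
    for a,b in((0,1),(3,2)): e=p[a]-p[b];print(' short',np.arctan2(e[1],e[0])-np.pi/2,np.linalg.norm(e))
p=toplane(C,o([[48,55],[517,40],[517,498],[80,517]]),.022)
print('cradle',p.mean(0),[np.linalg.norm(p[i]-p[i-1]) for i in range(4)]);e=p[1]-p[0];f=p[1]-p[2];print(np.arctan2(e[1],e[0])+np.pi/2,np.arctan2(f[1],f[0]))
im=cv2.imread('pics/scene0.png')
# pad: fit ellipse from LAB mask in wrist & scene
for n,c,CC in(('w1',(572,218),C),('scene0',(310,190),cam('scene')),('side0',(355,188),cam('side'))):
    im=cv2.imread(f'pics/{n}.png');b=cv2.GaussianBlur(im,(7,7),0);L=cv2.cvtColor(b,cv2.COLOR_BGR2LAB)
    a=L[...,1].astype(int); hi=a[c[1]-8:c[1]+8,c[0]-8:c[0]+8].mean();
    ring=[a[int(c[1]+60*np.sin(t)),min(639,int(c[0]+75*np.cos(t)))] for t in np.arange(0,6.28,.3)]; lo=np.median(ring)
    m=((a>(hi+lo)/2)).astype('uint8'); m=cv2.morphologyEx(m,cv2.MORPH_OPEN,np.ones((7,7)))
    m=cv2.morphologyEx(m,cv2.MORPH_CLOSE,np.ones((7,7)))
    k,l,s,ce=cv2.connectedComponentsWithStats(m); i=l[c[1],c[0]]
    print(n,hi,lo,s[i],ce[i]); 
    cn=max(cv2.findContours((l==i).astype('uint8'),0,1)[0],key=len); p=toplane(CC,cn.reshape(-1,2),.006)
    (x,y),r=cv2.minEnclosingCircle(p[:,:2].astype('float32'));print('  pad',x,y,r,toplane(CC,[ce[i]],.006))
```

```text
[0.58384651 0.21677016 0.126     ]
 long 0.24147737768801605 0.0649600928491399
 long 0.2701310461811713 0.06390756005945057
 short 0.23775428908368101 0.040918959056374625
 short 0.2631448626519446 0.04275964793809217
[0.58412701 0.21639051 0.126     ]
 long 0.2613836627513129 0.07052993219760559
 long 0.258117361416752 0.0702916072517084
 short 0.24500001991161402 0.04835345591148838
 short 0.24988166338437479 0.04812055632948887
cradle [0.58473063 0.21681152 0.022     ] [np.float64(0.11439054886462947), np.float64(0.1131621000577414), np.float64(0.11271422709515418), np.float64(0.11567216052716471)]
0.2464632459143945 0.26428351622877744
w1 139.44140625 136.0 [  510   165   125   108 10269] [572.08209173 218.6988996 ]
  pad 0.5339453220367432 -0.194896399974823 0.09182257950305939 [[ 0.53973356 -0.19445527  0.006     ]]
scene0 136.98046875 134.0 [ 280  170   60   42 2045] [309.66112469 190.68606357]
  pad 0.5326429009437561 -0.1958151012659073 0.09146702289581299 [[ 0.53533191 -0.19330209  0.006     ]]
side0 141.921875 137.0 [ 320  164   69   47 2576] [354.10520186 187.35287267]
  pad 0.5339897274971008 -0.19392059743404388 0.0897379219532013 [[ 0.53286018 -0.18911749  0.006     ]]
```

Housing axis is (0.5835, 0.217) with yaw 0.254, and the pad centre is (0.533, -0.194), with three views agreeing. I'll descend, grip the lens box across its flats and check the readings.

Run:
```python
from h import *
yt=0.254-np.pi/2; q=down(yt); P=[.5835,.217]
manip.reach(P+[.19],q)
manip.move_straight(P+[.0915],velocity=.12)
manip.wait(.2); print(get_time_s(),get_tool_pos(),get_force(),get_torque())
im=imaging.get_image('side'); cv2.imwrite('pics/s1.png',im[200:400,180:400].repeat(3,0).repeat(3,1))
cv2.imwrite('pics/w2.png',imaging.get_image('wrist'))
```

```text
3.5 [0.58419647 0.21722422 0.09263976] [-0.37802482 -0.54851408  0.3006261 ] [-0.00907908 -0.01494775 -0.00063085]
```

View pics/s1.png

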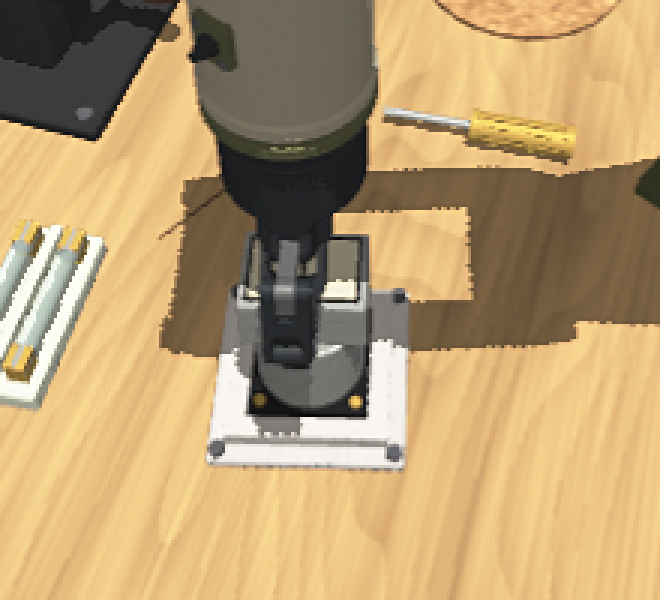

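View pics/w2.png

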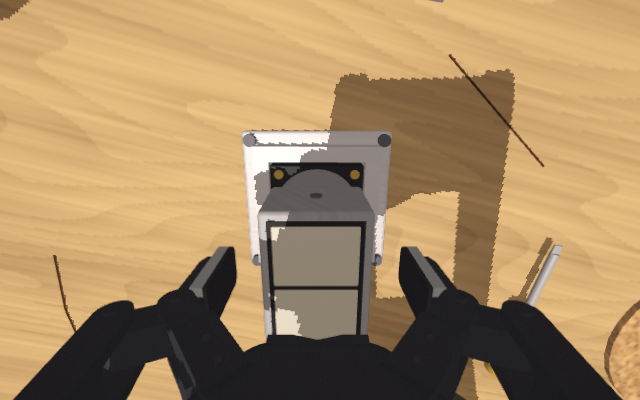

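In the wrist view the open fingers (235 and 400 px) straddle the box (262–371 px) symmetrically, and its far top edge is at about row 212. I'll check the lengthwise centring against that edge, then grip.

Run:
```python
from h import *
C=cam('wrist',get_tool_pos(),get_ee_rot())
ax=np.array([np.cos(.254),np.sin(.254),0]);ay=np.array([-ax[1],ax[0],0])
c=np.array([.584,.217,.126])
print('far/near edge pred',proj(C,[c+.036*ax,c+.036*ax+.025*ay,c+.036*ax-.025*ay]))
print('cradle far',proj(C,[c*[1,1,0]+[0,0,.022]+.06*ax]))
f0,t0=get_force(),get_torque()
eoat.grab(80); manip.wait(.3)
print(get_time_s(),get_tool_pos(),get_gripper_width(),get_force()-f0,get_torque()-t0,get_joints())
```

```text
far/near edge pred [[315.65673271 211.42304686]
 [255.43102376 211.44801248]
 [375.87014222 211.42298144]]
cradle far [[316.33048866 131.54119492]]
4.325 [0.58361091 0.21730577 0.09179126] 0.5774533986462856 [-2.92411465  3.20719876  4.88243743] [0.4420567  0.26198543 0.01263431] [2.73924944e-01 2.93445657e-01 1.56259040e+00 3.71520106e-04
 1.28509954e+00 1.59049965e+00]
```

Lengthwise centring matches too, and the grip closed at 49 mm. Now I'll turn anticlockwise in small torque-guarded steps.

Run:
```python
from h import *
import json
q=np.array(get_joints());q0=q.copy(); t0=np.array(get_torque());T=get_time_s()
log=[]; hit=False
for i in range(60):
    q[5]-=.03; manip.move_joints(q)
    tz=get_torque()[2]-t0[2]; log.append((round(q0[5]-q[5],2),round(q0[5]-get_joints()[5],3),round(tz,3),round(float(np.linalg.norm(get_force())),1)))
    if abs(tz)>.42: hit=True;break
print(hit,log[::4],log[-5:]); print(get_time_s()-T,get_time_s(),get_force(),get_torque())
json.dump(dict(q0=list(q0),stop=float(get_joints()[5]),t0=list(t0)),open('st.json','w'))
```

```text
True [(np.float64(0.03), np.float64(0.03), np.float64(0.099), 3.6), (np.float64(0.15), np.float64(0.149), np.float64(0.051), 4.8), (np.float64(0.27), np.float64(0.269), np.float64(-0.035), 3.6), (np.float64(0.39), np.float64(0.389), np.float64(-0.04), 4.8), (np.float64(0.51), np.float64(0.509), np.float64(0.12), 5.3), (np.float64(0.63), np.float64(0.629), np.float64(0.159), 4.9), (np.float64(0.75), np.float64(0.749), np.float64(0.078), 4.5), (np.float64(0.87), np.float64(0.869), np.float64(0.157), 4.1)] [(np.float64(0.84), np.float64(0.839), np.float64(0.134), 3.8), (np.float64(0.87), np.float64(0.869), np.float64(0.157), 4.1), (np.float64(0.9), np.float64(0.899), np.float64(0.109), 4.5), (np.float64(0.93), np.float64(0.929), np.float64(-0.337), 4.7), (np.float64(0.96), np.float64(0.958), np.float64(-1.398), 4.6)]
7.999999999999999 12.325 [-0.83319302  0.53057271  4.50701337] [ 0.06649618 -0.05533698 -1.41645228]
```

The stop showed as a sharp torque rise at about 0.92 rad, and I went only about 0.03 rad past it. I'm backing off and starting the twist-and-lift between 0.56 and 0.84 rad, three sweeps first as a check.

```bash
cat > lift.py <<'E'
from h import *
import json,sys
st=json.load(open('st.json')); q0=np.array(st['q0'])
def setup():
    if 'p' not in st:
        st['p']=list(map(float,get_tool_pos())); st['r']=list(map(float,get_ee_rot())); st['h']=0.;st['side']=0;
def qat(h,ang):
    a=np.array(manip.solve_ik(st['p'],st['r'])); b=np.array(manip.solve_ik(list(np.array(st['p'])+[0,0,h]),st['r']))
    q=q0+(b-a); q[5]=q0[5]-ang+(b-a)[5]; return q
def sweeps(n,dh,lo=.56,hi=.84,fmax=12):
    for i in range(n):
        st['h']+=dh; st['side']^=1
        manip.move_joints(qat(st['h'],hi if st['side'] else lo))
        f=get_force(); print(round(get_time_s(),2),round(st['h']*1e3,1),round((get_tool_pos()[2]-st['p'][2])*1e3,1),np.round(f,1),round(get_torque()[2]-st['t0'][2],2))
        if f[2]<-fmax: print('GUARD');break
    json.dump(st,open('st.json','w'))
E
python3 - <<'E'
from lift import *
setup()
manip.move_joints(qat(0,.84)); print(get_torque()[2]-st['t0'][2],get_time_s())
manip.move_joints(qat(0,.56)); print(get_torque()[2]-st['t0'][2],get_time_s(),get_force())
sweeps(3,.001)
E
```

```text
-0.12275732125097868 12.575
-0.09266675713612238 12.95 [0.54851365 0.86704276 3.02093778]
13.32 1.0 0.1 [ 0.9 -0.8 -1.9] 0.13
13.7 2.0 1.1 [-0.2  0.6 -4. ] -0.01
14.07 3.0 2.5 [-0.2 -0.5 -4.7] 0.0
```

Run:
```python
from lift import *
F=[]
for i in range(6): manip.wait(.02);F.append(get_force())
print(np.mean(F,0),np.std(F,0)); manip.wait(.2); print(get_force(),get_tool_pos()[2]-st['p'][2])
sweeps(2,.0008)
im=imaging.get_image('side'); cv2.imwrite('pics/s2.png',np.hstack([cv2.imread('pics/side0.png')[270:370,240:330],im[270:370,240:330]]).repeat(4,0).repeat(4,1))
```

```text
[-0.80144044 -0.46037139 -4.44172942] [0.46829208 0.50916958 0.37990344]
[-0.11025967 -0.18159135 -5.2474489 ] 0.002617967570227503
14.75 3.8 4.0 [-0.1 -0.2 -4.1] -0.08
15.12 4.6 4.8 [-0.1  0.2 -2.9] 0.03
```

View pics/s2.png

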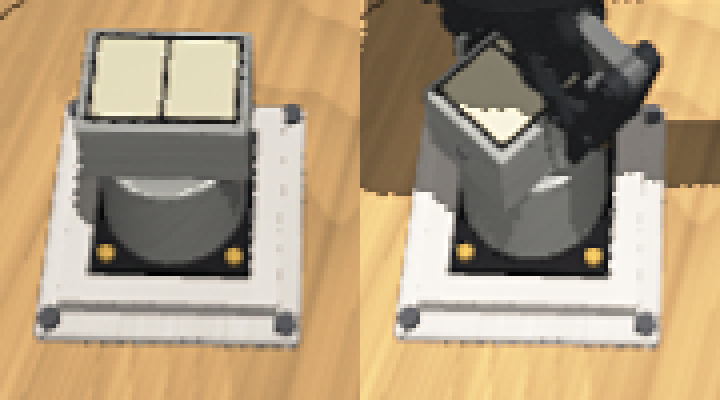

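The screws on the carrier foot look nearly unmoved. I'll measure their sub-pixel shift before continuing.

```bash
cat > chk.py <<'E'
from h import *
def cents(im):
    h=cv2.cvtColor(im,cv2.COLOR_BGR2HSV).astype(int); o=[]
    for x0,x1 in((260,274),(292,305)):
        s=im[326:342,x0:x1].astype(int); w=np.clip(s[...,2]-s[...,0]-40,0,None); w=w*(s[...,2]-s[...,0]>60)
        yy,xx=np.mgrid[326:342,x0:x1]; o.append((round((w*xx).sum()/w.sum(),2),round((w*yy).sum()/w.sum(),2),int(w.sum())))
    return o
E
python3 - <<'E'
from chk import *
C=cam('side'); print(proj(C,[[.584-.01,.217+.03,.026],[.584-.01,.217+.03,.030]]))
a=cv2.imread('pics/side0.png'); b=imaging.get_image('side'); cv2.imwrite('pics/s3.png',b)
print(cents(a),cents(b))
print(np.round([get_force() for _ in range(3)],1),get_time_s())
for n,i in(('0',a),('1',b)): print(i[326:345,283,:].sum(1))
E
```

```text
[[283.31521024 334.01340867]
 [283.22455463 332.972533  ]]
[(np.float64(266.04), np.float64(332.52), 1012), (np.float64(298.04), np.float64(333.41), 1014)] [(np.float64(265.84), np.float64(332.35), 1158), (np.float64(297.75), np.float64(333.51), 1354)]
[[ 0.9  0.3 -1.3]
 [ 0.9  0.3 -1.3]
 [ 0.9  0.3 -1.3]] 15.225
[281 283 290 292 291 288 283 282 292 224 128  66  12 617 683 668 667 668
 676]
[346 349 346 343 344 345 348 359 206 111 124  87  20 721 745 731 730 730
 736]
```

The screws moved less than 0.2 px (1 px is about 4 mm) while the skirt's edge moved up about 1 px, so the carrier is staying down. Continuing.

Run:
```python
from lift import *
from chk import cents
for k in range(3):
    sweeps(6,.001,fmax=8); print(cents(imaging.get_image('side')))
```

```text
15.6 5.6 5.7 [-0.3  0.4 -2.1] -0.06
15.97 6.6 6.5 [-0.3  0.2 -3.7] 0.09
16.35 7.6 7.6 [ 0.4  0.4 -1.4] -0.04
16.73 8.6 8.6 [ 0.6 -1.3 -3.2] 0.04
17.1 9.6 9.6 [-0.3 -0.4 -2.5] -0.02
17.48 10.6 10.6 [ 0.2 -0.7 -2.8] 0.09
[(np.float64(265.96), np.float64(332.44), 1242), (np.float64(298.0), np.float64(333.49), 1310)]
17.9 11.6 11.6 [ 0.   0.3 -2.1] -0.0
18.27 12.6 12.6 [-0.9  0.3 -2.5] 0.04
18.65 13.6 13.7 [-1.1 -0.  -2.8] -0.05
19.02 14.6 14.5 [-0.1 -0.3 -2.4] 0.04
19.4 15.6 15.6 [-0.2  0.9 -2.9] -0.01
19.77 16.6 16.5 [-0.3  0.4 -2.6] 0.09
[(np.float64(265.95), np.float64(332.43), 1236), (np.float64(297.99), np.float64(333.66), 1247)]
20.2 17.6 17.6 [-1.2 -0.4 -3.2] -0.04
20.57 18.6 18.5 [ 0.7 -0.1 -3.2] 0.02
20.95 19.6 19.6 [ 0.   0.1 -2.3] -0.08
21.32 20.6 20.6 [-0.1  0.1 -2.9] 0.08
21.7 21.6 21.5 [ 0.5 -0.  -3.7] -0.01
22.07 22.6 22.6 [-0.5  0.5 -3.3] 0.07
[(np.float64(265.88), np.float64(332.36), 1183), (np.float64(297.81), np.float64(333.6), 1415)]
```

Run:
```python
from lift import *
from chk import cents
for k in range(2):
    sweeps(8,.001,fmax=8); print(cents(imaging.get_image('side')))
p=get_tool_pos(); manip.move_straight(list(p+[0,0,.06]),velocity=.06); manip.wait(.15)
im=imaging.get_image('side');print(cents(im),get_force(),get_time_s(),get_joints()); cv2.imwrite('pics/s4.png',im[:, 120:520]);
```

```text
22.5 23.6 23.6 [ 0.1 -0.5 -1.6] -0.07
22.88 24.6 24.6 [-0.3 -0.6 -2.8] 0.06
23.25 25.6 25.8 [-1.1  1.2 -0.8] -0.04
23.62 26.6 27.0 [-0.1  1.1  1.1] 0.16
24.0 27.6 28.4 [-1.9 -0.7  5.4] -0.1
24.38 28.6 28.7 [0.2 1.1 2.4] 0.06
24.75 29.6 29.2 [ 1.1 -0.3 -1.4] 0.05
25.12 30.6 30.1 [ 0.   0.6 -2.1] 0.02
[(np.float64(266.38), np.float64(332.89), 1260), (np.float64(298.4), np.float64(333.11), 1199)]
25.55 31.6 31.3 [-0.3  0.4 -2.1] 0.05
25.93 32.6 32.4 [ 0.1  0.  -2.1] -0.03
26.3 33.6 33.5 [ 0.6 -0.6 -2.7] 0.0
26.68 34.6 34.5 [ 0.3  1.  -1.7] 0.03
27.05 35.6 35.5 [-0.6 -0.3 -2.4] 0.03
27.43 36.6 36.5 [ 0.  -1.2 -2.7] 0.04
27.8 37.6 37.5 [ 0.4  0.1 -3.3] -0.0
28.18 38.6 38.6 [ 0.7 -0.4 -2.5] 0.03
[(np.float64(266.37), np.float64(332.9), 1265), (np.float64(298.4), np.float64(333.11), 1204)]
[(np.float64(266.37), np.float64(332.9), 1247), (np.float64(298.4), np.float64(333.11), 1187)] [-0.66985873  0.52664718 -2.2938071 ] 29.575 [2.73919615e-01 2.12174376e-01 1.47294444e+00 3.38616989e-04
 1.45685806e+00 7.50662743e-01]
```

View pics/s4.png

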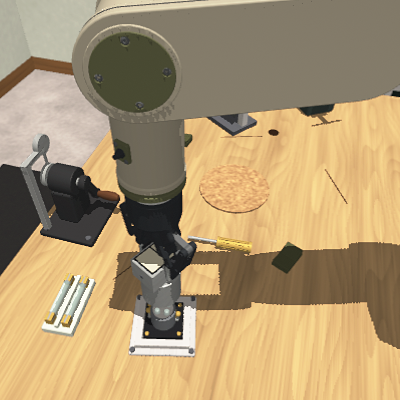

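The housing is clear and the carrier is seated: its screws are steady at (266.4,332.9) and (298.4,333.1). Now carrying it to the pad, which is unobstructed at (235,188) in the crop, and lowering it under force guard.

Run:
```python
from h import *
P=[.533,-.194]
p=get_tool_pos()
manip.move_straight([p[0],p[1],.215],velocity=.15)
manip.move_straight(P+[.215],velocity=.15)
manip.move_straight(P+[.085],velocity=.08)
manip.wait(.3); f0=np.mean([ (manip.wait(.03),get_force())[1] for _ in range(6)],0); print(get_time_s(),f0,get_tool_pos())
z=.085
while z>.066:
    z-=.0008; manip.move_straight(P+[z],velocity=.02); manip.wait(.08)
    f=get_force()[2]-f0[2]; print(round(z,4),round(get_tool_pos()[2],4),round(f,1),end='; ')
    if f>3.5: break
print(get_time_s())
cv2.imwrite('pics/s5.png',imaging.get_image('side')[100:300,250:450].repeat(3,0).repeat(3,1))
cv2.imwrite('pics/sc5.png',imaging.get_image('scene')[90:240,220:400].repeat(4,0).repeat(4,1))
```

```text
35.075 [ 0.07781802  0.35973134 -2.39079777] [ 0.53299939 -0.19401868  0.08500447]
0.0842 0.0841 -0.6; 0.0834 0.0834 0.3; 0.0826 0.0826 0.9; 0.0818 0.0817 0.2; 0.081 0.081 0.1; 0.0802 0.0802 0.7; 0.0794 0.0794 0.4; 0.0786 0.0785 0.3; 0.0778 0.0778 -0.2; 0.077 0.077 -0.0; 0.0762 0.0762 -0.4; 0.0754 0.0754 -1.4; 0.0746 0.0746 -0.0; 0.0738 0.0738 0.1; 0.073 0.073 0.2; 0.0722 0.0722 0.2; 0.0714 0.0718 5.8; 40.7417
```

View pics/s5.png

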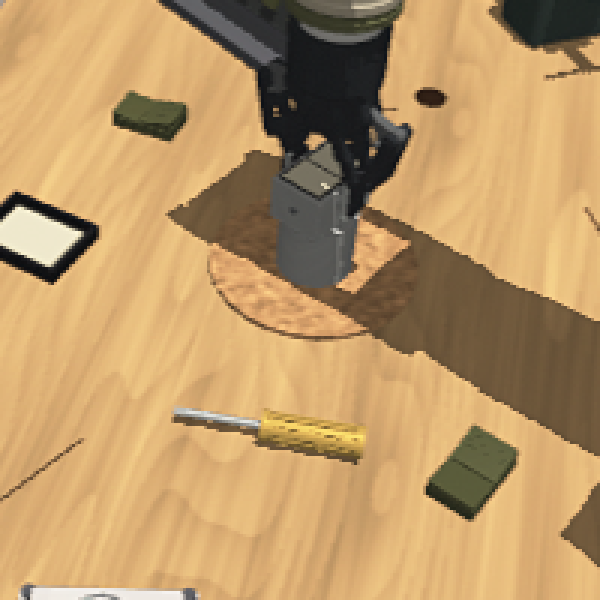

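View pics/sc5.png

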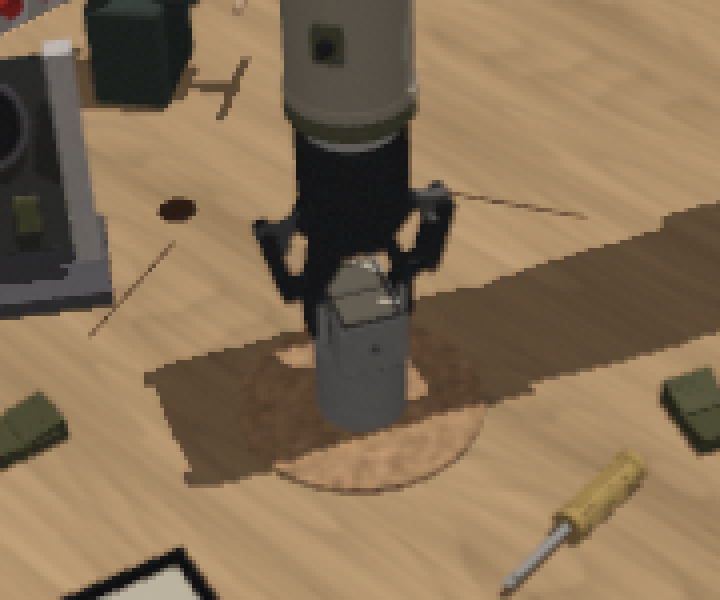

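Contact came at the predicted height (TCP 0.0718, +5.8 N). Both views show the housing upright in the middle of the pad. I'll release, retract and check.

Run:
```python
from h import *
from chk import cents
eoat.ungrasp(); manip.wait(.2); print(get_force(),get_gripper_width())
p=get_tool_pos(); manip.move_straight(list(p+[0,0,.12]),velocity=.1)
p=get_tool_pos(); manip.move_straight([p[0]-.12,p[1],p[2]+.03],velocity=.2); manip.wait(.3)
a=imaging.get_image('side');b=imaging.get_image('scene');print(cents(a),get_force(),get_time_s())
cv2.imwrite('pics/s6.png',a);cv2.imwrite('pics/sc6.png',b)
```

```text
[-0.819458    0.22596579 -0.82963174] 1.0002952452184082
[(np.float64(266.37), np.float64(332.9), 1108), (np.float64(298.4), np.float64(333.11), 1057)] [ 0.26532864  1.09543336 -0.07732959] 44.0167
```

View pics/s6.png

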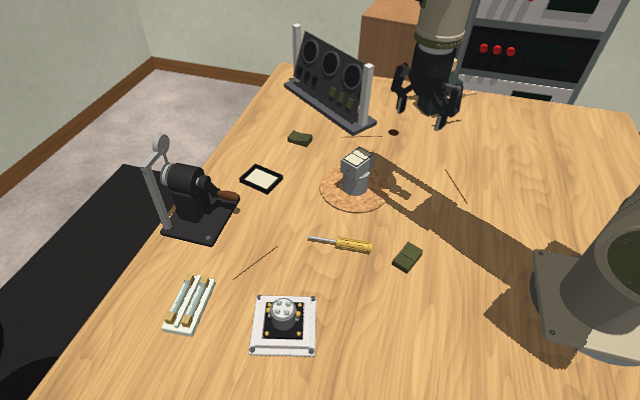

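View pics/sc6.png

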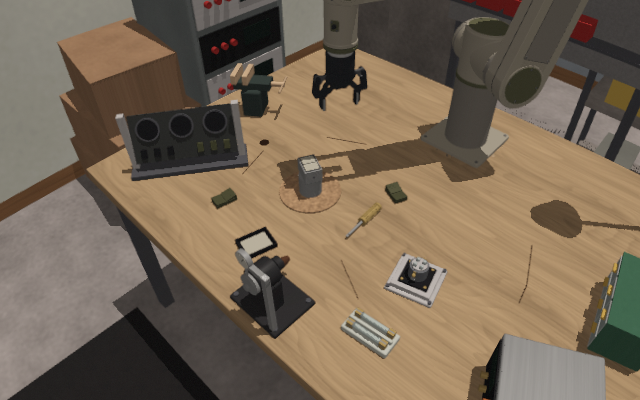

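The housing stands upright at the centre of the pad, at (357,172) in the side view and (310,178) in the scene view. The carrier sits level in its pocket at (284,322) in the side view. The other objects are where they were and the robot is clear, so I'm handing in.

Run:
```python
from cell import *
print(job.hand_in(),get_time_s())
```

```text
the job is handed in; nothing more can be done
the job is handed in; nothing more can be done
```

The housing is off the lamp carrier and standing upright, open end down, in the middle of the cork pad. The carrier is still down in its pocket, and I handed the job in at about 44 s of the 72 s allowed. The hand-in gave no verdict.

- **Turning:** I turned it anticlockwise in torque-guarded steps. The bayonet stop came at about 0.92 rad. I went only about 0.03 rad past it, at about 1.4 N m, then backed off.
- **Lifting:** I twisted it to and fro between 0.56 and 0.84 rad, rising about 1 mm per sweep to 39 mm, then went straight up. The pull stayed around 2–5 N. There was one brief upward push of about 5 N at 26–28 mm of rise, near where the springs let go.
- **Setting down:** Contact on the pad came at the predicted height with about 6 N, and then I released it.

**Last checks:**
- The carrier's foot screws shifted by at most about 0.5 px from the first picture (1 px is about 4 mm of height) and were steady after the lift.
- By eye, the other objects look undisturbed in both fixed views. I did not measure them.
- The arm is clear, with its force reading near zero.
- No check failed. The one small mismatch was in the box and cradle sizes measured from the wrist camera, which came out 2–6 % small. Finger centring, grip width and contact height all matched what I expected.

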